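# Take the lid off the seed chest and stack the seed trays on their stand

## Task

Swing the seed chest's lid up until it stands upright on its hinges, lift it straight up off its hinge pins and stand it upright in the lid rack, handle up. Then gather all the grey seed trays, those in the chest and those lying on the counter, into one stack on the wooden stand, every tray the right way round and fully home with its lugs down in the notches below. Leave the other things on the counter where they are.

Things in the scene. Friction and masses are not known exactly. Their poses are not given: they have to be found in the camera images.
- chest_floor (a point): Middle of the inner floor of a low plank chest, fixed, place and yaw vary: 168 mm (x) by 242 mm (y) outside, 76 mm high, walls and floor 10 mm. Axes: x from its front (lid handle, robot's side) to its back, y along the hinge, z up. It may hold up to two trays side by side, about 53 mm to either side (y) of this point.
- chest_hinge (a point): On the chest's hinge axis, midway between its two pins (y = +-85 mm); axes as chest_floor, 83 mm up, 110 mm behind the chest's middle. The pins are flat, 7 mm in x by 17 mm high, and hold the lid's slotted knuckles unless it is within about 20 degrees of upright; then it lifts off, clear after 30 mm. Stops let the raised lid lean at rest about 10 degrees past upright; let go earlier it falls shut.
- lid_hinge (a point): On the loose lid's hinge axis (0.4 to 0.6 kg), midway between its knuckles; at chest_hinge when shut. Lid axes: x from hinge to handle (level, to the robot when shut; straight up when upright), y along the hinge, z out of the top face. Knuckles at y = +-85 mm, 24 mm wide, 31 mm thick, reach 18.5 mm past the axis, away from the handle: the lid stands on them in the rack.
- lid_center (a point): Middle of the lid's wooden panel, 110 mm from the hinge axis; axes as lid_hinge. The panel is 168 mm (x) by 242 mm (y), 14 mm thick.
- lid_handle (a point): Middle of the lid's handle, a round steel bar 12 mm thick, 110 mm long along the lid's y, on two arms 40 mm past the panel's front edge, 234 mm from the hinge axis, 83 mm above the counter when shut; axes as lid_hinge. It can be pinched from above, one finger in the 34 mm gap between bar and panel, and turns between the fingers as the lid swings.
- rack_slot (a point): Lid rack, fixed, place and yaw vary: dark plank 240 (x) by 110 (y) by 16 mm with four 12 mm dowels at x = +-85 mm, leaning outwards, that form a slot along x, 40 mm wide at the plank, 60 mm at the dowel tops 70 mm up. The point is mid-slot on the plank's top. The lid stands lengthways in it, either way round; home, its hinge axis is 18.5 mm and its handle 252 mm above this point.
- stand_seat (a point): Wooden stand screwed down, place and yaw vary: a 150 by 120 mm foot with a 120 (x) by 90 (y) mm rim, top 36 mm above the counter, notched like a tray's. The point is on its axis, 28 mm above the counter, at the lug bottoms of a seated first tray. A seated tray has these axes (x to x, not reversed); the first tray's centre is 29 mm above this point, each next one 50 mm more.
- tray_a_center (a point): Grey plastic seed tray, in the chest at the start or absent; all trays are alike, 0.15 to 0.3 kg. The point is its middle, 29 mm above its lug bottoms and below its rim. Length 120 mm (x), width 90 (y), height 58; open top, walls 6. A 12 mm divider runs along x through the middle, its top 25 mm above the point, tray floor 16 mm below it: pinch it with a finger in each 33 mm compartment.
- tray_b_center (a point): Grey seed tray like tray_a, in the chest or absent. Under the walls of every tray are four lugs 8 mm high, 18 mm wide tapering to 8 at the bottom: mid-way under each end wall (x = +-57 mm), and under each side wall 25 mm to +x of the middle. Right above them in the rim are notches 22 mm wide, 10 mm deep. A tray out of its notches, or turned half round, sits 8 mm proud.
- tray_c_center (a point): Grey seed tray like tray_a, on the counter at the start or absent. The point is its middle, half-way up; x along its length towards the end that the side lugs are nearer to.
- tray_d_center (a point): Grey seed tray like tray_a, on the counter at the start or absent. The point is its middle, half-way up; x along its length towards the end that the side lugs are nearer to.
- dibber: Stainless dibber with wooden cross handle, 200 mm long, lying, a bystander to be left alone; the origin is at its underside
- pot: Green ceramic pot, 95 mm high, 110 mm across, a bystander to be left alone; the origin is at its underside
- trowel: Hand trowel, 270 mm long, lying, a bystander to be left alone; the origin is at its underside
Not all that is in view belongs to the job. Leave any turquoise look-alike of the part that bears tray_d_center alone.

How it is judged:
On the way, in this order (a step that is already met when the one before it is completed fails the run):
1. the lid has been swung up to within 15 degrees of upright while still on its hinge pins (angle between lid_hinge's own x axis and vertical below 0.26 rad and distance between lid_hinge and chest_hinge below 0.012 m), for 0.1 s.
2. the lid has been lifted up off its pins, still within 20 degrees of upright (angle between lid_hinge's own x axis and vertical below 0.35 rad and z of lid_hinge in the frame of chest_hinge above 0.028 m and horizontal distance between lid_hinge and chest_hinge below 0.06 m), for 0.1 s.
3. the lid stands upright in the rack, handle up, and has been let go (angle between lid_hinge's own x axis and vertical below 0.25 rad and z of lid_hinge in the frame of rack_slot between 0.012 and 0.027 m and y of lid_center in the frame of rack_slot between -0.045 and 0.045 m and x of lid_center in the frame of rack_slot between -0.045 and 0.045 m and y of lid_handle in the frame of rack_slot between -0.07 and 0.07 m and linear speed of lid below 0.02 m/s and contact force between lid and the fingers below 0.2 N), for 0.3 s.
At the end, for the whole second after the job is handed in: Lid let go and still in the rack's slot, handle up, within 14 degrees of upright, 45 mm of the slot's middle. All trays present in one stack on the stand: within 5 mm (lowest) to 14 mm (fourth) of its axis, 0.1 rad of its direction, 3 degrees of level, 3 mm of fully home height, at rest (all of step 3 and angle between the x axis of each of tray_a_center, tray_b_center, tray_c_center, tray_d_center and the x axis of stand_seat, either way round below 0.1 rad and angle between each of tray_a_center, tray_b_center, tray_c_center, tray_d_center's own z axis and vertical below 0.05 rad and linear speed of each of tray_a, tray_b, tray_c, tray_d below 0.02 m/s and ((z of tray_a_center in the frame of stand_seat between 0.026 and 0.032 m and horizontal distance between tray_a_center and stand_seat below 0.005 m) or (z of tray_a_center in the frame of stand_seat between 0.076 and 0.082 m and horizontal distance between tray_a_center and stand_seat below 0.008 m) or (z of tray_a_center in the frame of stand_seat between 0.126 and 0.132 m and horizontal distance between tray_a_center and stand_seat below 0.011 m) or (z of tray_a_center in the frame of stand_seat between 0.176 and 0.182 m and horizontal distance between tray_a_center and stand_seat below 0.014 m)) and ((z of tray_b_center in the frame of stand_seat between 0.026 and 0.032 m and horizontal distance between tray_b_center and stand_seat below 0.005 m) or (z of tray_b_center in the frame of stand_seat between 0.076 and 0.082 m and horizontal distance between tray_b_center and stand_seat below 0.008 m) or (z of tray_b_center in the frame of stand_seat between 0.126 and 0.132 m and horizontal distance between tray_b_center and stand_seat below 0.011 m) or (z of tray_b_center in the frame of stand_seat between 0.176 and 0.182 m and horizontal distance between tray_b_center and stand_seat below 0.014 m)) and ((z of tray_c_center in the frame of stand_seat between 0.026 and 0.032 m and horizontal distance between tray_c_center and stand_seat below 0.005 m) or (z of tray_c_center in the frame of stand_seat between 0.076 and 0.082 m and horizontal distance between tray_c_center and stand_seat below 0.008 m) or (z of tray_c_center in the frame of stand_seat between 0.126 and 0.132 m and horizontal distance between tray_c_center and stand_seat below 0.011 m) or (z of tray_c_center in the frame of stand_seat between 0.176 and 0.182 m and horizontal distance between tray_c_center and stand_seat below 0.014 m)) and ((z of tray_d_center in the frame of stand_seat between 0.026 and 0.032 m and horizontal distance between tray_d_center and stand_seat below 0.005 m) or (z of tray_d_center in the frame of stand_seat between 0.076 and 0.082 m and horizontal distance between tray_d_center and stand_seat below 0.008 m) or (z of tray_d_center in the frame of stand_seat between 0.126 and 0.132 m and horizontal distance between tray_d_center and stand_seat below 0.011 m) or (z of tray_d_center in the frame of stand_seat between 0.176 and 0.182 m and horizontal distance between tray_d_center and stand_seat below 0.014 m))); the robot touches nothing.
It fails at once if a bystander (dibber, pot or trowel) is pushed more than 50 mm from its place (distance of any of dibber, pot, trowel from where it was at the start of the episode above 0.05 m).
It fails at once if the pot is tipped over (angle between pot's own z axis and vertical above 0.6 rad).
Of tray_a, tray_b, tray_c, tray_d only 3 to 4 are there at a start; the rules pass over those that are not, and their reading is None.
At some moment in a run one of tray_c, tray_d may be knocked a few centimetres aside while the robot is not near it.
It also fails if it takes over 210 s, if anything falls off the work surface, if the arm or the gripper's body presses on something with over 40 N, if the wrist force passes 120 N, or if a joint passes its speed limit or range.

## Robot

A 7-joint arm with a two-finger parallel gripper is mounted at the origin on the work surface. World frame = base frame: x ahead of the robot, y to its left, z up, the work surface at z = 0. Lengths are in m, angles in rad, forces in N, time in s.
With the tool pointing down it reaches from about 0.425 to 0.95 m from the base axis. Payload 16.7 kg.
Tool frame: the origin (TCP) lies midway between the tips of the shut fingers; the grasp point (between the pads) lies 19 mm behind it (hold_point_z is the distance from the TCP to the grasp point, in m); z points along the fingers, y is the line along which they close (so a half turn about z gives the same grasp; the last joint's range is limited). The gripper opens to 94 mm and grips with 3 to 60 N. Pads are 16 mm wide; open, the fingers measure 119 mm over their backs; the gripper's body (75 mm by 177 mm) begins 78 mm behind the grasp point.
Start: joints at [1.083, 0.426, 0.074, 1.606, -0.034, 1.111, -0.067], TCP at [0.224, -0.637, 0.205] pointing down, gripper open.
Joint ranges: [-2.85, 2.85], [-0.5, 2.14], [-1.23, 1.37], [0.21, 2.46], [-1.02, 4.16], [0.16, 2.05], [-2.73, 2.73]. Speed limits (rad/s): [1.89, 1.89, 2.39, 2.39, 3.01, 3.01, 3.01].

## Interface

Orientations are given as a 3x3 rotation matrix whose columns are the frame's x, y, z axes.
In Python, from plant import * gives the robot as it stands. Calls block until the motion is done:
- goto(position, orientation): joint-space move of the TCP to a pose.
- move_straight(position, frame=None, feed=0.15, until_force=None): straight line of the TCP; frame=None keeps the orientation; feed is the mean speed in m/s. With until_force (N) it stops when the force on the tool has changed by that much, and returns True; else False.
- move_joints(angles): joint-space move.
- let_go() and gripper_close(force=None): open the fingers fully, or close them until they stop; force is the grip in N (None keeps the last).
- pause(seconds).
- inverse_kinematics(position, orientation): joint angles nearest the present ones, or None.
- state(): the state.
- read_camera(name): name is "scene" or "side" or "wrist"; returns a dict with "img" (480x640x3 uint8, red, green, blue), "camera_matrix" (3x3 intrinsics, pixels), "k1" (the pictures are not rectified: a ray, as slopes to the right and down, at radius r is drawn at 1 + k1 r^2 times it, then the intrinsics apply), "T" (4x4, takes a point from camera to world coordinates); the wrist camera has in their place "hand_eye" (4x4, takes a point from camera to tool coordinates, whose origin is the TCP and whose axes are the flange's). Camera axes: x right, y up, looking along -z (the intrinsics and any distortion apply to the point x, -y, -z); pixel columns grow to the right and rows downward; lengths in m; the calibration is good to about 2 mm. A picture is of the moment at which its call begins: read the wrist's pose just before it. There is no depth.
A pose or a line that the arm cannot do raises PlanningError and nothing moves.
- job_done(): hands the job in; it is judged then, once.
The state is a dict: "t": time; "qpos": joint angles; "qd": joint speeds; "effort": joint torques, N m; "tool_pos": TCP position; "eef_rot": TCP orientation; "contact_force": force on the tool from outside, world axes, zero at the start; "moment": the same for the moment, N m; "width": finger opening in m; "finger_force": force on a finger pad.
Only numpy, scipy, OpenCV 4.12 (cv2) and the standard library are available. Lean on these libraries where they do the work, as an engineer would, in place of code of your own. Each camera call takes 0.05 s, during which the arm holds its last target. There are 200 camera calls.

## Working session

There is one attempt and no reset: what is moved stays moved. The work goes in short steps, each a Python script; the robot and the scene stay as the last script left them, time stands still between calls to the robot, and variables do not carry over. Pictures are saved under pics/ and viewed, at most 14 in all, crops included, and the job is handed in when it is done.

```bash
ls; mkdir -p pics; python3 - <<'E'
from plant import *
import cv2,numpy as np,pickle
d={}
for n in ("scene","side","wrist"):
    s=state(); c=read_camera(n); d[n]=(c,s); cv2.imwrite(f"pics/{n}0.png",c["img"][:,:,::-1])
    print(n,{k:np.round(v,4).tolist() if not np.isscalar(v) else v for k,v in c.items() if k!="img"})
pickle.dump(d,open("d0.pkl","wb"))
E
```

```text
pics
scene {'camera_matrix': [[585.8298, 0.0, 305.8198], [0.0, 585.8298, 246.254], [0.0, 0.0, 1.0]], 'k1': -0.05967578100972412, 'T': [[-0.1114, -0.8135, 0.5709, 1.3998], [0.9938, -0.0884, 0.0679, 0.0688], [-0.0048, 0.5749, 0.8182, 1.315], [0.0, 0.0, 0.0, 1.0]]}
side {'camera_matrix': [[546.783, 0.0, 314.2222], [0.0, 546.783, 236.4744], [0.0, 0.0, 1.0]], 'k1': 0.044961879287957515, 'T': [[-0.7085, 0.4813, -0.5162, -0.1034], [-0.7057, -0.4907, 0.5111, 0.6042], [-0.0073, 0.7264, 0.6873, 0.9212], [0.0, 0.0, 0.0, 1.0]]}
wrist {'camera_matrix': [[424.1237, 0.0, 309.126], [0.0, 424.1237, 237.6717], [0.0, 0.0, 1.0]], 'k1': -0.06006422648167615, 'hand_eye': [[-0.0001, 0.9727, 0.2321, 0.0675], [1.0, -0.0001, 0.0007, -0.0004], [0.0007, 0.2321, -0.9727, -0.1798], [0.0, 0.0, 0.0, 1.0]]}
```

View pics/scene0.png

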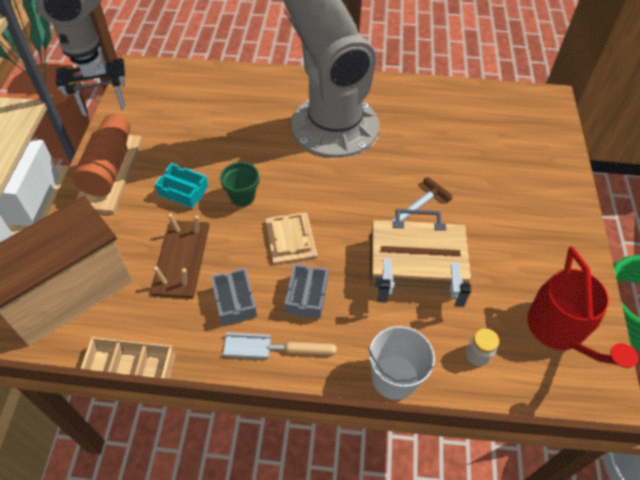

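View pics/side0.png

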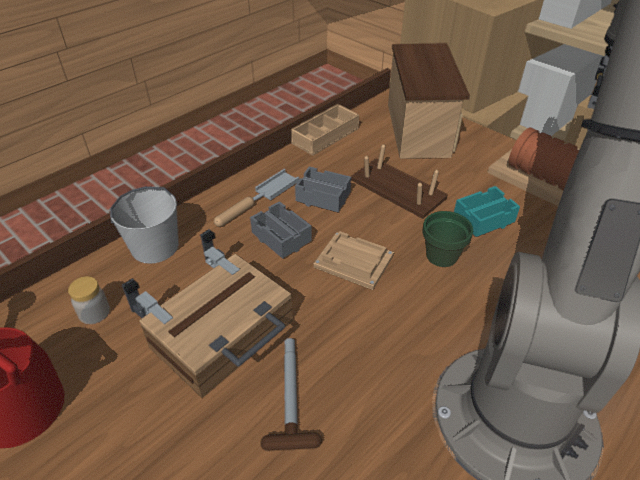

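Side and scene views agree. The grey trays lie at scene (234,297) and (307,291), and the turquoise look-alike is at (182,185). The chest is at (420,250) with its handle at (418,215), and the dibber is in front of it at (415,205). The stand is at (290,238), the rack at (180,258), the pot at (240,183) and the trowel at (280,347).

Next I'll get rough positions and take wrist views from above.

```bash
cat > h.py <<'E'
from plant import *
import cv2,numpy as np,pickle
from scipy.optimize import least_squares
def camT(c,s=None):
    if "T" in c: return np.array(c["T"])
    T=np.eye(4);T[:3,:3]=s["eef_rot"];T[:3,3]=s["tool_pos"]; return T@np.array(c["hand_eye"])
def proj(P,c,s=None):
    T=camT(c,s);p=(np.atleast_2d(P)-T[:3,3])@T[:3,:3]
    x=p[:,0]/-p[:,2];y=-p[:,1]/-p[:,2];r=1+c["k1"]*(x*x+y*y);K=np.array(c["camera_matrix"])
    return np.c_[K[0,0]*x*r+K[0,2],K[1,1]*y*r+K[1,2]]
def ray(px,z,c,s=None):
    """pixel -> world point at height z"""
    K=np.array(c["camera_matrix"]);u=(np.array(px,float)-K[:2,2])/[K[0,0],K[1,1]];n=u.copy()
    for _ in range(20): n=u/(1+c["k1"]*(n@n))
    T=camT(c,s);d=T[:3,:3]@[n[0],-n[1],-1];return T[:3,3]+d*(z-T[2,3])/d[2]
def down(yaw):
    """tool pointing down, tool y axis at angle yaw+90 -> tool x at yaw"""
    c,s=np.cos(yaw),np.sin(yaw);return np.array([[c,s,0],[s,-c,0],[0,0,-1.]])
def snap(cam,name):
    s=state();c=read_camera(cam);pickle.dump((c,s),open(name+".pkl","wb"));cv2.imwrite(f"pics/{name}.png",c["img"][:,:,::-1]);return c,s
def Rz(a): return np.array([[np.cos(a),-np.sin(a),0],[np.sin(a),np.cos(a),0],[0,0,1]])
def fit(local,pix,c,s,x0,dz):
    """planar pose (x,y,yaw): local pts (z = world height dz added)"""
    f=lambda v:(proj(np.array(local)@Rz(v[2]).T+[v[0],v[1],dz],c,s)-pix).ravel()
    r=least_squares(f,x0);return r.x,np.abs(r.fun).reshape(-1,2).max(1)
E
python3 - <<'E'
from h import *
d=pickle.load(open("d0.pkl","rb"));c=d["scene"][0]
for n,p,z in [("chest",(420,247),.083),("handle",(418,213),.083),("trayL",(234,297),.05),("trayR",(307,291),.05),("stand",(290,238),.036),("rack",(180,258),.016),("pot",(240,183),.05),("turq",(182,185),.05)]: print(n,ray(p,z,c).round(3))
for p in [(.58,.05,.45),(.58,-.15,.45),(.62,-.15,.45),(.5,.2,.4),(.55,.2,.45)]:
  for y in (0,np.pi,np.pi/2,-np.pi/2): print(p,round(y,1),inverse_kinematics(p,down(y)) is not None)
E
```

```text
chest [0.511 0.259 0.083]
handle [0.4   0.253 0.083]
trayL [ 0.69  -0.197  0.05 ]
trayR [ 0.653 -0.018  0.05 ]
stand [ 0.485 -0.083  0.036]
rack [ 0.568 -0.37   0.016]
pot [ 0.318 -0.248  0.05 ]
turq [ 0.343 -0.412  0.05 ]
(0.58, 0.05, 0.45) 0 True
(0.58, 0.05, 0.45) 3.1 True
(0.58, 0.05, 0.45) 1.6 True
(0.58, 0.05, 0.45) -1.6 True
(0.58, -0.15, 0.45) 0 True
(0.58, -0.15, 0.45) 3.1 True
(0.58, -0.15, 0.45) 1.6 True
(0.58, -0.15, 0.45) -1.6 True
(0.62, -0.15, 0.45) 0 True
(0.62, -0.15, 0.45) 3.1 True
(0.62, -0.15, 0.45) 1.6 True
(0.62, -0.15, 0.45) -1.6 True
(0.5, 0.2, 0.4) 0 True
(0.5, 0.2, 0.4) 3.1 True
(0.5, 0.2, 0.4) 1.6 True
(0.5, 0.2, 0.4) -1.6 True
(0.55, 0.2, 0.45) 0 True
(0.55, 0.2, 0.45) 3.1 True
(0.55, 0.2, 0.45) 1.6 True
(0.55, 0.2, 0.45) -1.6 True
```

```bash
python3 - <<'E'
from h import *
goto([.66,-.17,.42],down(0)); snap("wrist","w1")
goto([.60,.24,.36],down(0)); snap("wrist","w2"); print(state()["t"])
E
```

```text
4.1833
```

View pics/w1.png

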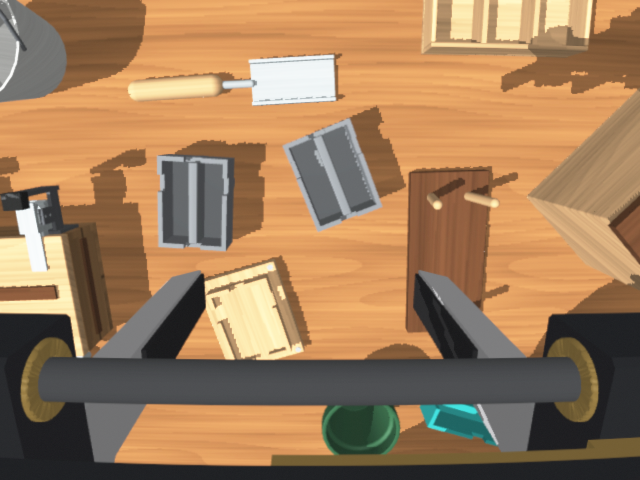

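View pics/w2.png

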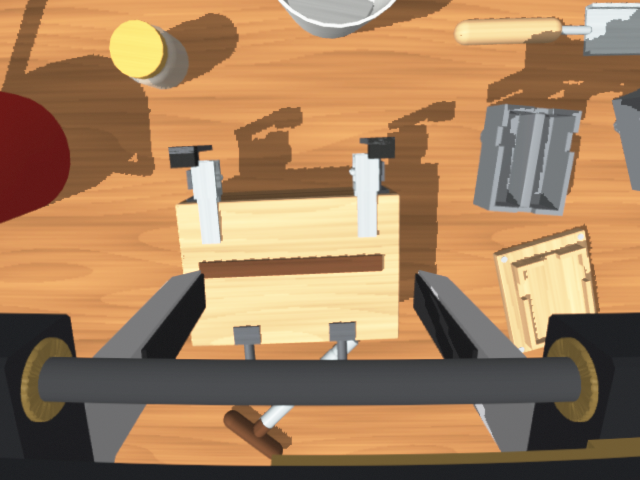

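w1 shows tray R at (195,202), tray L at (333,175), the stand at (253,310) and the rack at (450,250). w2 shows the chest lid with corners at about (177,205), (397,194), (399,337) and (193,345). The dibber lies under the handle.

Next I'll crop both views to pick exact points.

```bash
python3 - <<'E'
import cv2
a=cv2.imread("pics/w1.png")[105:375,140:500];cv2.imwrite("pics/c1.png",cv2.resize(a,None,fx=2.2,fy=2.2,interpolation=cv2.INTER_CUBIC))
a=cv2.imread("pics/w2.png")[130:360,160:420];cv2.imwrite("pics/c2.png",cv2.resize(a,None,fx=2.5,fy=2.5,interpolation=cv2.INTER_CUBIC))
E
```

```text
(no output)
```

View pics/c1.png

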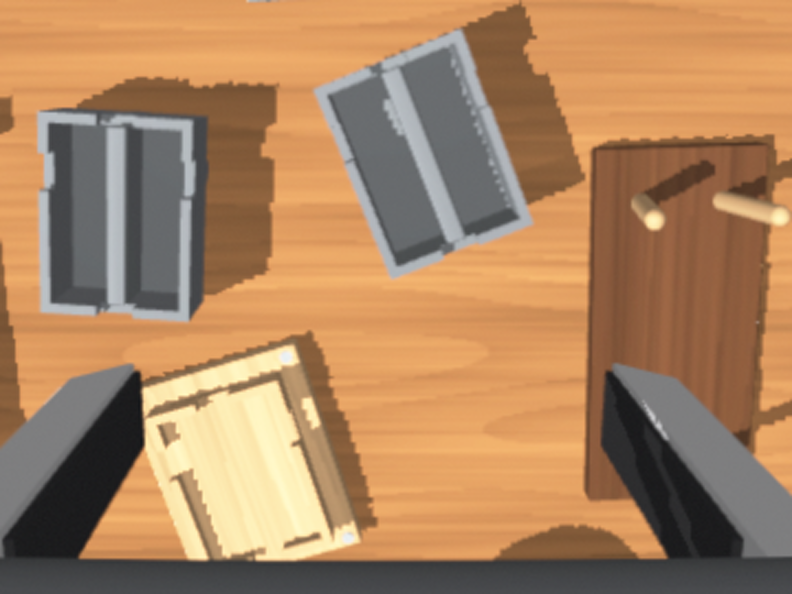

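View pics/c2.png

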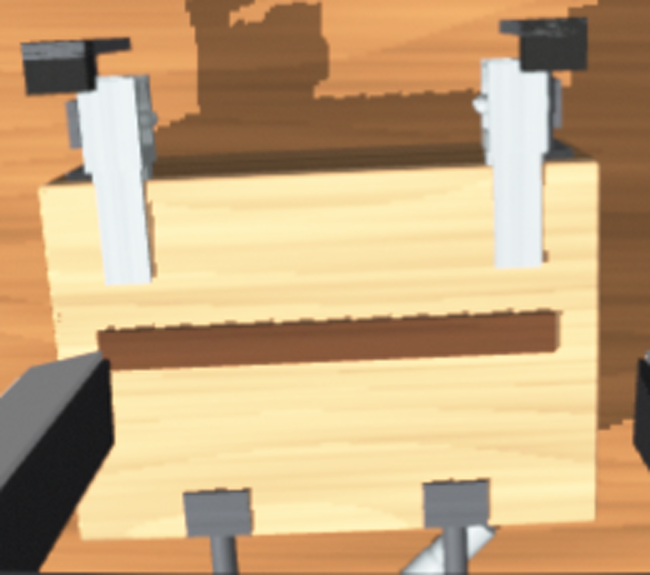

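c1: tray R (left) has its side notches towards the image top, at (46,170) and (188,180). Tray L has its notches in the upper half. The rack corners are at (593,148), (773,143) and (585,497). c2: the chest lid corners are at (42,187), (597,162), (595,521) and (80,538).

```bash
python3 - <<'E'
from h import *
c,s=pickle.load(open("w1.pkl","rb"));c2,s2=pickle.load(open("w2.pkl","rb"))
q=lambda l:np.array(l)/2.2+[140,105]
r=[[.12,.055,0],[.12,-.055,0],[-.12,.055,0]]
print("rack",fit(r,q([(593,148),(773,143),(585,497)]),c,s,[.57,-.37,0],.016))
t=[[.06,.045,0],[.06,-.045,0],[-.06,-.045,0],[-.06,.045,0]]
print("R",fit(t,q([(38,110),(193,118),(188,320),(40,312)]),c,s,[.65,-.02,0],.058))
print("L",fit(t,q([(316,90),(462,30),(531,224),(394,277)]),c,s,[.69,-.2,.3],.058))
st=[[.075,-.06,0],[-.075,-.06,0]]
P=[ray(q([p])[0],.02,c,s).round(3) for p in [(290,350),(358,542),(150,380)]];print("foot",P)
k=[[.084,.121,0],[.084,-.121,0],[-.084,-.121,0],[-.084,.121,0]]
v,e=fit(k,np.array([(42,187),(597,162),(595,521),(80,538)])/2.5+[160,130],c2,s2,[.51,.26,0],.09)
print("chest",v,e, "hinge",v[:2]+Rz(v[2])[:2,0]*.11,"handle",v[:2]-Rz(v[2])[:2,0]*.124)
# verify by projecting in scene/side overlay
d=pickle.load(open("d0.pkl","rb"))
h=[*(v[:2]-Rz(v[2])[:2,0]*.124),.083]
for n in("scene","side"): print(n,proj([h],d[n][0]))
E
```

```text
rack (array([ 0.562087  , -0.36739915,  0.02404614]), array([1.37002747, 1.35243951, 1.43537945]))
R (array([ 0.64268668, -0.01841755, -0.0654638 ]), array([0.29473191, 0.39254997, 0.23018251, 0.46174541]))
L (array([ 0.6771629 , -0.20141711,  0.37940947]), array([0.72819587, 0.74388175, 1.50545781, 1.29890365]))
foot [array([ 0.55 , -0.117,  0.02 ]), array([ 0.412, -0.16 ,  0.02 ]), array([ 0.529, -0.024,  0.02 ])]
chest [0.5189738  0.25963706 0.0388286 ] [1.78212438 1.39639432 0.63350075 0.85290443] hinge [0.62889089 0.26390714] handle [0.39506727 0.25482353]
scene [[418.51849295 211.73301929]]
side [[259.82199858 343.43667384]]
```

```bash
cat >> h.py <<'E'
CY=0.039; CX=Rz(CY)[:,0]; HINGE=np.array([.629,.264,.083])
E
python3 - <<'E'
from h import *
H=HINGE-CX*.234; G=H-CX*.027
for yaw in (CY+np.pi/2,CY-np.pi/2):
    o=[inverse_kinematics(p,down(yaw)) for p in ([*G[:2],.2],[*G[:2],.064],[*HINGE[:2],.30],[.56,-.367,.36])]
    print(yaw,[None if q is None else np.round(q,2) for q in o])
E
```

```text
1.6097963267948965 [array([-0.07,  0.11, -0.71,  2.07,  0.08,  1.  , -0.78]), array([-0.16,  0.32, -0.67,  2.19,  0.3 ,  0.71, -1.  ]), array([-0.04,  0.45, -0.65,  1.44,  0.27,  1.35, -0.66]), array([ 0.65,  0.34, -0.23,  1.4 ,  0.08,  1.41,  0.46])]
-1.5317963267948966 [array([ 0.22,  0.16, -1.04,  2.05,  0.16,  1.01,  2.29]), array([ 0.13,  0.43, -1.02,  2.18,  0.52,  0.8 ,  1.94]), array([ 0.18,  0.56, -1.03,  1.42,  0.48,  1.42,  2.33]), array([ 0.45,  0.33,  0.05,  1.41, -0.02,  1.4 , -2.6 ])]
```

Yaw CY+π/2 is comfortable, so I'll pinch the handle with one finger in the gap.

```bash
python3 - <<'E'
from h import *
H=HINGE-CX*.234; G=H-CX*.027; R=down(CY+np.pi/2)
goto([*G[:2],.2],R)
print(move_straight([*G[:2],.066],feed=.1,until_force=5))
p=lambda m:(lambda s:print(m,round(s["t"],1),s["tool_pos"].round(4) if hasattr(s["tool_pos"],"round") else s["tool_pos"],s["width"],s["finger_force"],np.round(s["contact_force"],1)))(state())
p("down"); gripper_close(4); p("closed")
snap("side","s1")
E
python3 -c "
import cv2;a=cv2.imread('pics/s1.png')[200:440,120:400];cv2.imwrite('pics/s1c.png',cv2.resize(a,None,fx=2.2,fy=2.2))"
```

```text
False
down 7.0 [0.3685 0.254  0.0665] 0.0940177949570558 0.0 [0.1 0.6 0.2]
closed 7.8 [0.3692 0.2539 0.0662] 0.04952884628309387 3.999442309141159 [ 8.7 -0.5 -3.3]
```

View pics/s1c.png

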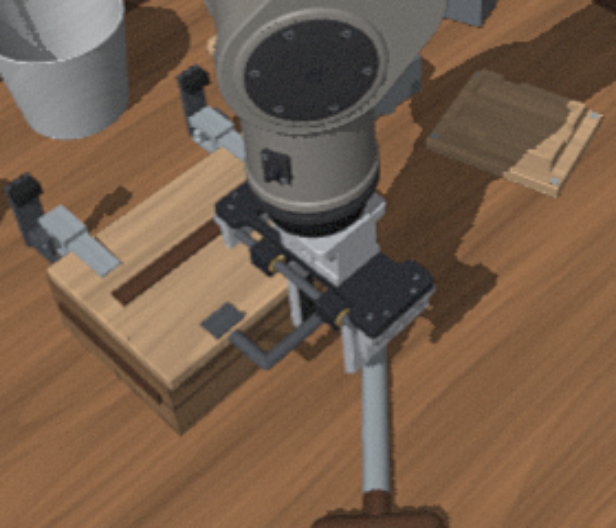

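The inner finger rests on the bar at width 49.5 mm, as expected. I'll move towards the bar so that the outer finger closes too.

```bash
cat >> h.py <<'E'
def p(m=""):
    s=state();print(m,round(s["t"],1),np.round(s["tool_pos"],4),round(s["width"],4),round(s["finger_force"],1),np.round(s["contact_force"],1),flush=True)
E
python3 - <<'E'
from h import *
s=state();x=np.array(s["tool_pos"])
for d in (.01,.016,.019,.022):
    move_straight(x+CX*d,feed=.05); gripper_close(4); p(d)
    if state()["width"]<.016: break
gripper_close(25);p("grip")
E
```

```text
0.01 8.4 [0.3802 0.2544 0.0664] 0.0276 4.0 [ 8.1 -0.2 -2.5]
0.016 8.9 [0.3862 0.2546 0.0663] 0.0151 4.0 [ 8.5 -0.7 -2.3]
grip 9.1 [0.388  0.2548 0.0668] 0.0108 25.0 [17.6 -1.6 -2.6]
```

```bash
python3 - <<'E'
from h import *
x=np.array(state()["tool_pos"])
move_straight(x+CX*.0025,feed=.02); p("relax")
f0=np.array(state()["contact_force"]); g=np.array(state()["tool_pos"])
hin=g+CX*.234; print("hinge",hin)
a=0.
for deg in range(8,89,8):
    a=np.radians(deg)
    move_straight(hin-CX*.234*np.cos(a)+[0,0,.234*np.sin(a)],feed=.1); p(deg)
    if np.linalg.norm(state()["contact_force"])>35: break
E
```

```text
relax 9.6 [0.3903 0.2548 0.0666] 0.0113 25.0 [ 0.8 -0.  -2.6]
hinge [0.62407432 0.26395109 0.06659826]
8 10.0 [0.3927 0.2549 0.0993] 0.011 25.0 [ 2.8 -0.2 -3.7]
16 10.5 [0.4009 0.2552 0.1315] 0.0111 25.0 [12.3  0.7 -8.5]
24 11.0 [0.4107 0.2554 0.1617] 0.0112 25.0 [ 2.6  0.9 -4.2]
32 11.4 [0.4256 0.2562 0.1903] 0.0108 25.0 [ 2.2 -0.2 -4.8]
40 11.9 [0.4448 0.2569 0.2166] 0.0112 25.0 [ 2.4  0.6 -5.8]
48 12.4 [0.4673 0.2578 0.24  ] 0.0112 25.0 [ 2.5  0.3 -6.2]
56 12.9 [0.4928 0.2588 0.26  ] 0.0109 25.0 [ 0.1  0.1 -6.2]
64 13.3 [0.521  0.26   0.2764] 0.011 25.0 [ 1.  -0.6 -5.8]
72 13.8 [0.5511 0.2612 0.2886] 0.0111 25.0 [ 1.1 -0.  -6. ]
80 14.3 [0.583  0.2629 0.2974] 0.0113 25.0 [-2.2  1.   3. ]
88 14.8 [0.6159 0.264  0.3008] 0.0106 25.0 [-1.1  0.9  4.9]
```

```bash
python3 - <<'E'
from h import *
pause(.2)
x=np.array(state()["tool_pos"])
move_straight([.621,.264,x[2]],feed=.05); p("upright"); pause(.2)
move_straight([.621,.264,x[2]+.04],feed=.05); p("lift40"); pause(.2)
move_straight([.621,.264,x[2]+.12],feed=.1); p("lift")
snap("scene","s2"); snap("side","s3")
c,s=pickle.load(open("w1.pkl","rb"))
for px in [(652,220),(782,215)]: print(ray(np.array(px)/2.2+[140,105],.086,c,s))
for px in [(635,203),(720,200)]: print("base",ray(np.array(px)/2.2+[140,105],.016,c,s))
d=pickle.load(open("d0.pkl","rb"));v=[.562,-.3674,.024]
pts=np.array([[a*.085,b*.036,.086] for a in(1,-1) for b in(1,-1)])@Rz(v[2]).T+[v[0],v[1],0]
for n in("scene","side"): print(n,proj(pts,d[n][0]).round())
E
python3 - <<'E'
import cv2,numpy as np
a=cv2.resize(cv2.imread("pics/scene0.png")[200:310,130:250],None,fx=4,fy=4)
b=cv2.resize(cv2.imread("pics/s3.png")[20:480,60:620],(320,263))
cv2.imwrite("pics/m1.png",np.hstack([a,cv2.copyMakeBorder(b,0,440-263,0,0,0)]))
E
```

```text
upright 15.2 [0.6215 0.2641 0.3011] 0.0112 25.0 [-0.9  0.5  6.6]
lift40 16.4 [0.6209 0.2639 0.3405] 0.0112 25.0 [-0.2 -0.2 -6.3]
lift 17.5 [0.6209 0.2638 0.42  ] 0.0112 25.0 [-0.3  0.2 -5.5]
[ 0.64525124 -0.32650324  0.086     ]
[ 0.64826573 -0.40027025  0.086     ]
base [ 0.64492259 -0.33617208  0.016     ]
base [ 0.64698203 -0.390494    0.016     ]
scene [[184. 269.]
 [156. 267.]
 [197. 216.]
 [170. 214.]]
side [[365. 156.]
 [382. 144.]
 [418. 183.]
 [435. 170.]]
```

View pics/m1.png

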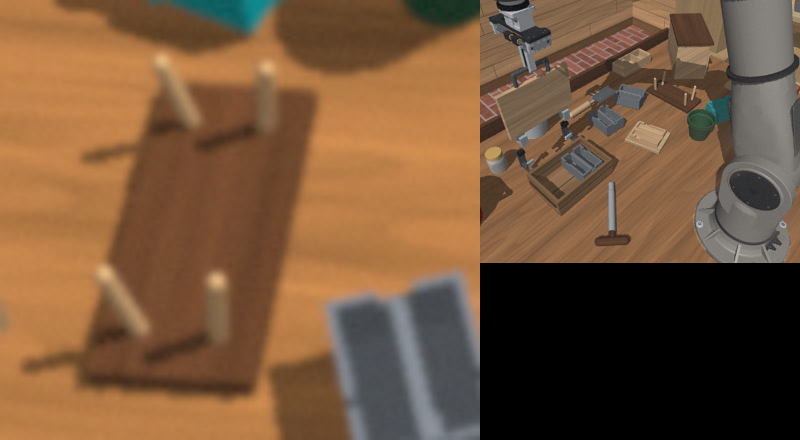

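Only one tray is in the chest, so there are 3 in total, and the lid hangs free. The rack dowel tips match the projections, so I'll carry the lid to the rack.

```bash
python3 - <<'E'
from h import *
RK=np.array([.562,-.3665]);yaw=.024
move_straight([.64,0,.42],down(.8),feed=.15);p("mid")
move_straight([*RK,.42],down(yaw),feed=.15);p("over"); pause(1); 
move_straight([*RK,.33],feed=.08);p("pre")
snap("wrist","w3");snap("side","s4");snap("scene","s5")
E
python3 - <<'E'
import cv2,numpy as np
a=cv2.resize(cv2.imread("pics/s5.png")[150:330,100:300],None,fx=2,fy=2)
b=cv2.resize(cv2.imread("pics/s4.png")[40:260,300:500],(400,360))
cv2.imwrite("pics/m2.png",np.hstack([a,cv2.resize(b,(400,360))]))
E
```

```text
mid 19.5 [0.64  0.001 0.42 ] 0.011 25.0 [ 0.6  0.1 -5.6]
over 22.2 [ 0.5622 -0.366   0.4201] 0.0115 25.0 [ 0.2 -0.1 -5.4]
pre 24.5 [ 0.5622 -0.3666  0.3306] 0.0111 25.0 [ 0.5  0.  -6.3]
```

View pics/m2.png

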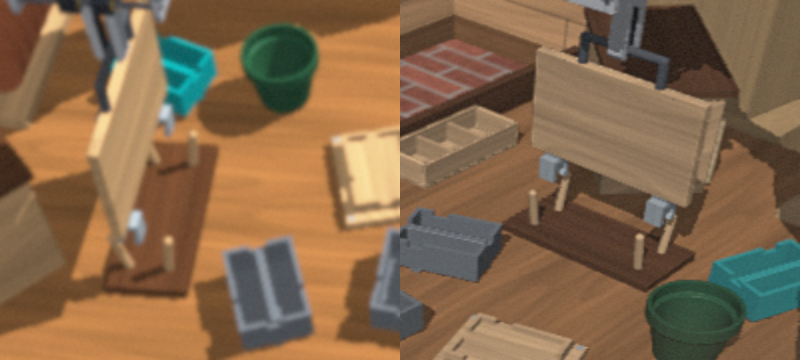

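```bash
python3 - <<'E'
from h import *
c,_=pickle.load(open("s5.pkl","rb"));c2,_=pickle.load(open("s4.pkl","rb"))
for dy in(-.02,0,.02):
  P=np.array([[a,dy,.094+.012] for a in(-.085,.085)])@Rz(.024).T+[.5622,-.3666,0]
  print(dy,((proj(P,c)-[100,150])*2).round().tolist(),((proj(P,c2)-[300,40])*[2,360/220]).round().tolist())
E
```

```text
-0.02 [[150.0, 120.0], [121.0, 227.0]] [[265.0, 207.0], [158.0, 165.0]]
0 [[165.0, 121.0], [137.0, 228.0]] [[256.0, 213.0], [148.0, 170.0]]
0.02 [[180.0, 122.0], [152.0, 229.0]] [[246.0, 219.0], [139.0, 175.0]]
```

The knuckles hang on the slot axis to within about 3 mm, so I'll lower the lid.

```bash
python3 - <<'E'
from h import *
x=np.array(state()["tool_pos"])
print(move_straight([x[0],x[1],.243],feed=.04,until_force=5)); p("touch")
E
```

```text
True
touch 26.2 [ 0.5628 -0.3663  0.2563] 0.0112 25.0 [ 4.  -0.6  4.1]
```

```bash
python3 - <<'E'
from h import *
x=np.array(state()["tool_pos"])
print(move_straight([.5622,-.3665,x[2]-.004],feed=.02,until_force=10)); p("press")
let_go(); pause(.5); p("open")
move_straight([.5622,-.3665,.40],feed=.12); pause(.3)
snap("scene","s6");snap("side","s7")
goto([.57,-.09,.40],down(.3)); snap("wrist","w4"); p()
E
python3 - <<'E'
import cv2,numpy as np
a=cv2.resize(cv2.imread("pics/s6.png")[150:330,100:300],None,fx=2,fy=2)
b=cv2.resize(cv2.imread("pics/s7.png")[40:260,300:500],(400,360))
cv2.imwrite("pics/m3.png",np.hstack([a,b]))
E
```

```text
True
press 26.4 [ 0.5641 -0.3676  0.2556] 0.0116 25.0 [ 0.5 -0.1  6.7]
open 28.3 [ 0.5639 -0.3668  0.2545] 0.0939 0.0 [-0.9 -0.3  0.2]
 31.1 [ 0.5701 -0.0921  0.3998] 0.094 0.0 [-0.1 -0.3  0.4]
```

View pics/m3.png

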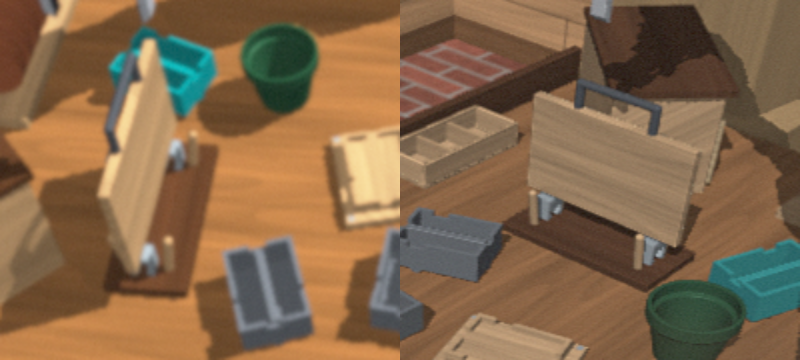

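View pics/w4.png

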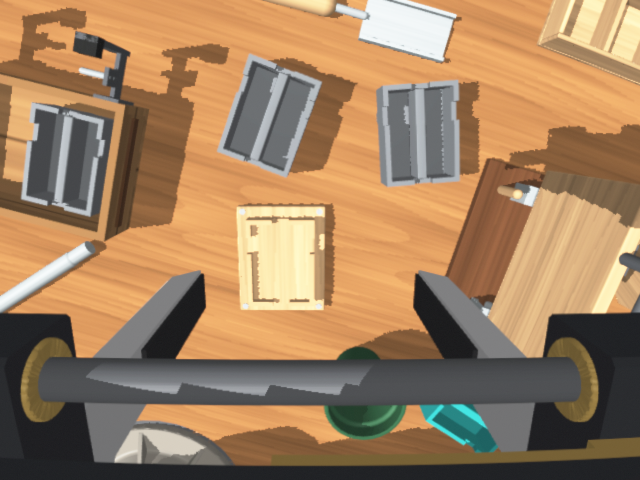

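The lid stands in the rack. Next I'll take close crops of the stand and the three trays from w4.

```bash
python3 - <<'E'
import cv2,numpy as np
a=cv2.imread("pics/w4.png");z=lambda y0,y1,x0,x1,f:cv2.resize(a[y0:y1,x0:x1],None,fx=f,fy=f,interpolation=cv2.INTER_CUBIC)
o=np.zeros((600,800,3),np.uint8)
def put(im,y,x): o[y:y+im.shape[0],x:x+im.shape[1]]=im
put(z(198,318,230,335,3.5),0,0); put(z(95,220,15,120,3),0,368); put(z(45,195,215,345,1.15),425,0);put(z(50,195,215,470,1.5),380,400)
cv2.imwrite("pics/m4.png",o)
from h import *
c,s=pickle.load(open("s6.pkl","rb"));print(ray((161,202.5),.268,c))
c,s=pickle.load(open("s7.pkl","rb"));print(ray((300+218/2,40+93/360*220),.268,c))
E
```

```text
[ 0.58246373 -0.36562175  0.268     ]
[ 0.5660266  -0.37816857  0.268     ]
```

View pics/m4.png

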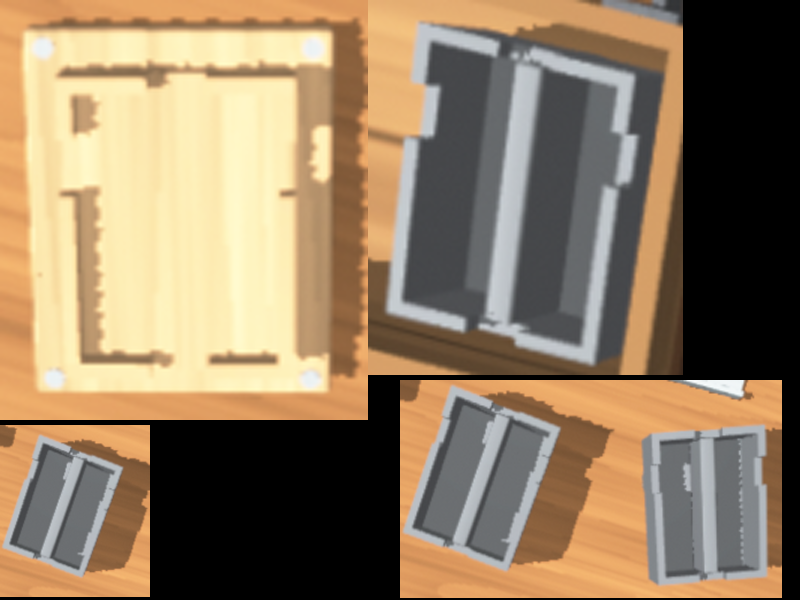

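m4: the stand's side notches, at (85,160) and (320,155), are in the upper half. The notches of all three trays are also towards the top of the image. So every +x axis points up-image and the directions are unambiguous.

```bash
cat > fitall.py <<'E'
from h import *
c,s=pickle.load(open("w4.pkl","rb"))
t=np.array([[.06,.045,0],[.06,-.045,0],[-.06,-.045,0],[-.06,.045,0]])
q=lambda l,f,ox,oy,tx,ty:(np.array(l,float)-[tx,ty])/f+[ox,oy]
print("R",fit(t,q([(453,386),(560,427),(508,569),(404,534)],1.5,215,50,400,380),c,s,[.64,-.02,-.07],.058))
print("L",fit(t,q([(645,439),(764,426),(767,575),(657,583)],1.5,215,50,400,380),c,s,[.68,-.2,.38],.058))
pa=q([(421,24),(634,72),(596,363),(388,312)],3,15,95,368,0)
for z in (.068,.07): print("A",z,fit(t,pa,c,s,[.52,.2,.04],z))
f=np.array([[.075,.06,0],[.075,-.06,0],[-.075,-.06,0],[-.075,.06,0]])
ps=q([(25,30),(332,30),(328,392),(37,392)],3.5,230,198,0,0)
for z in (.01,.015,.02,.025): print("S",z,fit(f,ps,c,s,[.48,-.09,.3],z))
E
python3 fitall.py
```

```text
R (array([ 0.64241485, -0.01916168, -0.05704784]), array([0.94639512, 0.40879383, 1.49867965, 0.81571921]))
L (array([ 0.67619316, -0.19943425,  0.40140756]), array([2.34817278, 1.7963062 , 0.8548817 , 2.81186524]))
A 0.068 (array([0.52186857, 0.20864003, 0.05246621]), array([0.85466133, 0.52883326, 0.14372156, 0.32413744]))
A 0.07 (array([0.52228205, 0.20755108, 0.05233601]), array([1.02577634, 0.69658832, 0.37921383, 0.43423328]))
S 0.01 (array([ 0.46244511, -0.08388322,  0.29423209]), array([0.36943463, 0.35874908, 0.11830412, 0.45493697]))
S 0.015 (array([ 0.46386408, -0.08380036,  0.29420083]), array([0.77499161, 0.56211714, 0.4460193 , 0.2252629 ]))
S 0.02 (array([ 0.46528179, -0.08371783,  0.29416903]), array([1.18792826, 0.96385657, 0.87305737, 0.58267976]))
S 0.025 (array([ 0.46669818, -0.08363562,  0.29413664]), array([1.60844412, 1.37299002, 1.38297569, 1.02784675]))
```

No partial opening is available, and fully open fingers span the whole tray. So I'll grip across one compartment instead. One finger goes inside against the divider and the other outside on the +y wall (51 mm), with the tool centre 19.5 mm to tray +y.

```bash
cat >> h.py <<'E'
ST=np.array([.4630,-.0839,.294])
def moved(px,r=28):
    """mean change in the scene picture round px since the start"""
    a=pickle.load(open("d0.pkl","rb"))["scene"][0]["img"];b=read_camera("scene")["img"];u,v=px
    return np.abs(a[v-r:v+r,u-r:u+r].astype(int)-b[v-r:v+r,u-r:u+r]).mean()
def pick(x,y,yaw,zc,dx=0):
    R=down(yaw);ey=Rz(yaw)[:,1];g=np.array([x,y,0])+ey*.027+Rz(yaw)[:,0]*dx
    goto([g[0],g[1],zc+.14],R)
    print("hit",move_straight([g[0],g[1],zc-.004],feed=.08,until_force=6));p("down")
    gripper_close(8);p("closed");gripper_close(35);p("grip")
    q=np.array(state()["tool_pos"]);move_straight([q[0],q[1],.26],feed=.12);p("up")
def over(n,dx=0,z=.03):
    x,y,a=ST;g=np.array([x,y,0])+Rz(a)[:,1]*.0205-Rz(a)[:,0]*dx*0
    goto([g[0],g[1],max(.26,.053+.05*n+.06)],down(a));move_straight([g[0],g[1],.053+.05*n+z],feed=.1);p("over")
    return g
E
python3 - <<'E'
from h import *
print(moved((234,297)),moved((307,291)))
for q in ([.6425,-.0188,-.061,.025],[*ST,.053],[*ST,.27],[.522,.208,.052,.035]):
    print(inverse_kinematics([q[0],q[1]+.02,q[3]],down(q[2])) is not None)
pick(.6425,-.0188,-.061,.029)
E
```

```text
5.310586734693878 5.437074829931973
True
True
True
True
hit False
down 34.2 [0.6444 0.0082 0.0254] 0.0939 0.0 [-0.2  0.6 -0. ]
closed 35.0 [0.6442 0.008  0.025 ] 0.0509 8.0 [-0.1 -1.9  1.1]
grip 35.2 [0.6442 0.0081 0.025 ] 0.0508 35.0 [ 0.1 -1.5  0.7]
up 37.3 [0.6439 0.008  0.2594] 0.0507 35.0 [-0.2 -0.7 -1.7]
```

```bash
python3 - <<'E'
from h import *
g=over(0)
print(move_straight([g[0],g[1],.046],feed=.03,until_force=6));p("touch")
E
```

```text
over 40.0 [ 0.4573 -0.0643  0.0834] 0.0507 35.0 [-0.4 -0.  -2.1]
True
touch 40.9 [ 0.457  -0.0643  0.0528] 0.0509 35.0 [ 0.8 -0.7  1.5]
```

It seated at exactly the expected height. I'll release it, verify with a fit in a wrist picture, and check tray L.

```bash
cat >> h.py <<'E'
def release():
    let_go();p("open");q=np.array(state()["tool_pos"]);a=ST[2];q2=q+Rz(a)[:,1]*.006
    move_straight(q2,feed=.03);move_straight(q2+[0,0,.12],feed=.12);p("clear")
E
python3 - <<'E'
from h import *
release()
goto([.60,-.10,.40],down(.3)); snap("wrist","w5"); p()
E
python3 - <<'E'
import cv2,numpy as np
a=cv2.imread("pics/w5.png")[60:330,200:480]
cv2.imwrite("pics/m5.png",cv2.resize(a,None,fx=2.2,fy=2.2,interpolation=cv2.INTER_CUBIC))
E
```

```text
open 41.8 [ 0.4564 -0.0642  0.0528] 0.094 0.7 [-2.   1.4 -0.1]
clear 43.3 [ 0.4542 -0.0584  0.1722] 0.094 0.0 [-0.6 -0.2  0. ]
 44.4 [ 0.5992 -0.0997  0.3984] 0.0937 0.0 [0.8 0.2 0. ]
```

View pics/m5.png

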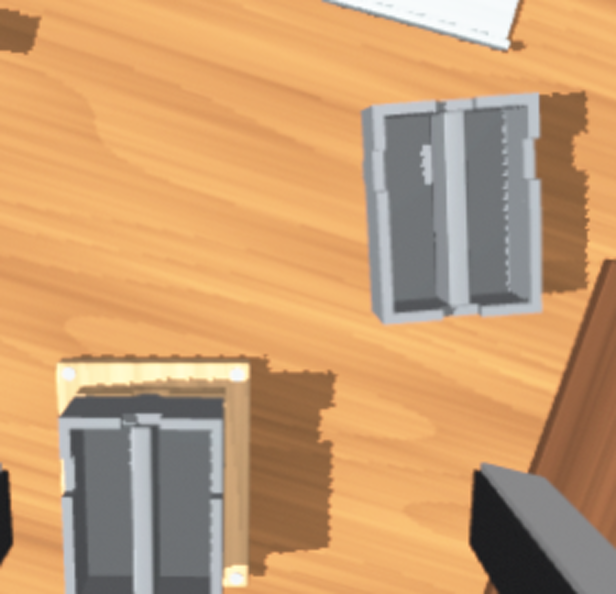

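The first tray is seated parallel to the foot. Tray L's rim corners in the crop are about (370,108), (539,95), (541,311) and (384,323).

```bash
python3 - <<'E'
from h import *
c,s=pickle.load(open("w5.pkl","rb"));q=lambda l:np.array(l)/2.2+[200,60]
t=[[.06,.045,0],[.06,-.045,0],[-.06,-.045,0],[-.06,.045,0]]
v,e=fit(t,q([(370,108),(539,95),(541,311),(384,323)]),c,s,[.677,-.2,.39],.058);print(v,e)
# placed tray: top corners
for px in [(61,418),(222,418)]: print(ray(q([px])[0],.086,c,s), )
x=np.array([[.06,.045,.086],[.06,-.045,.086]])@Rz(ST[2]).T+[ST[0],ST[1],0];print(x)
pick(*v,.029)
E
```

```text
[ 0.67683026 -0.20083845  0.38568878] [0.84910262 0.97611452 0.75712479 1.23403737]
[ 0.50701376 -0.02457     0.086     ]
[ 0.53317572 -0.10881793  0.086     ]
[[ 0.50738531 -0.02344387  0.086     ]
 [ 0.53346577 -0.10958218  0.086     ]]
hit False
down 47.3 [ 0.6669 -0.1759  0.0254] 0.0941 0.0 [-0.3  0.3  0. ]
closed 48.0 [ 0.6667 -0.176   0.0251] 0.0509 8.0 [ 0.7 -1.9  0.8]
grip 48.3 [ 0.6667 -0.1759  0.0251] 0.0508 35.0 [ 0.2 -2.1  0.9]
up 50.4 [ 0.6665 -0.1759  0.2593] 0.0507 35.0 [-0.8 -0.7 -2.2]
```

The placed tray is within 1 mm of its model position, so I'll place the second one.

```bash
python3 - <<'E'
from h import *
g=over(1)
print(move_straight([g[0],g[1],.096],feed=.03,until_force=6));p("touch")
z=state()["tool_pos"][2]
if z<.1055:
    release(); pick(.522,.2082,.052,.039)
E
```

```text
over 52.7 [ 0.4574 -0.0643  0.1335] 0.0506 35.0 [ 0.1  0.3 -2.6]
True
touch 53.6 [ 0.4569 -0.0644  0.1054] 0.0512 35.0 [-0.5 -1.5  2.7]
open 54.4 [ 0.4564 -0.0643  0.1056] 0.0942 0.0 [ 0.8 -0.1 -0.5]
clear 55.9 [ 0.4543 -0.0586  0.2249] 0.0942 0.0 [-0.5 -0.4  0.7]
hit False
down 59.0 [0.5208 0.2352 0.0354] 0.0942 0.0 [-0.1  0.2  0.1]
closed 59.8 [0.5207 0.235  0.035 ] 0.051 8.0 [-0.4 -2.3  1.5]
grip 60.0 [0.5206 0.2352 0.035 ] 0.0511 35.0 [ 0.6 -1.8  1.6]
up 62.0 [0.5204 0.235  0.2594] 0.0508 35.0 [ 0.7  0.5 -2.6]
```

```bash
python3 - <<'E'
from h import *
g=over(2)
print(move_straight([g[0],g[1],.140],feed=.03,until_force=6));p("touch")
q=np.array(state()["tool_pos"]);print(move_straight([*g[:2],q[2]-.006],feed=.02,until_force=14));p("press")
E
```

```text
over 64.1 [ 0.4574 -0.0642  0.1835] 0.0507 35.0 [ 0.2 -0.2 -2.2]
True
touch 65.0 [ 0.4569 -0.0642  0.1555] 0.0505 35.0 [-0.3  0.1  0.4]
True
press 65.2 [ 0.4569 -0.0643  0.1542] 0.0507 35.0 [ 2.1  0.5 -3. ]
```

```bash
python3 - <<'E'
from h import *
g=np.array([*state()["tool_pos"]])
for i in range(3):
    print(move_straight([g[0],g[1],.1505],feed=.015,until_force=12));p("press");pause(.2);p()
E
```

```text
True
press 65.4 [ 0.4579 -0.0641  0.1536] 0.0505 35.0 [2.8 0.  3.8]
 65.6 [ 0.4579 -0.0641  0.1536] 0.051 35.0 [ 4.  -1.2  6.1]
True
press 65.8 [ 0.4592 -0.0639  0.1529] 0.0505 35.0 [2.5 0.4 3.1]
 66.0 [ 0.4592 -0.0639  0.1529] 0.0506 35.0 [1.5 1.3 3.5]
True
press 66.2 [ 0.4593 -0.0638  0.1529] 0.0506 35.0 [1.1 0.5 5.8]
 66.4 [ 0.4593 -0.0638  0.1528] 0.0508 35.0 [-0.   0.9  7.1]
```

The tray self-centred by about 2 mm and came down to .1529, which is home height for a full stack of three. I'll release and check.

```bash
python3 - <<'E'
from h import *
release()
goto([.60,.2,.42],down(.3)); pause(.3)
c,s=snap("side","s8"); c2,_=snap("scene","s9"); p()
o=[]
for cam,box,f in ((c,(290,130,420,300),3),(c2,(230,150,345,285),3)):
    im=np.ascontiguousarray(cam["img"][:,:,::-1]);u0,v0,u1,v1=box
    a=cv2.resize(im[v0:v1,u0:u1],None,fx=f,fy=f,interpolation=cv2.INTER_CUBIC)
    for n in range(3):
        zz=.028+.058+.05*n
        q=np.array([[i*.06,j*.045,zz] for i,j in((1,1),(1,-1),(-1,-1),(-1,1))])@Rz(ST[2]).T+[ST[0],ST[1],0]
        for w in (proj(q,cam)-[u0,v0]+.5)*f-.5: cv2.circle(a,tuple(int(t) for t in w),2,(0,0,255) if n==2 else (0,255,255),-1)
    o.append(a)
h=max(a.shape[0] for a in o);m=np.hstack([cv2.copyMakeBorder(a,0,h-a.shape[0],0,0,0) for a in o]);print(m.shape);cv2.imwrite("pics/m6.png",m)
E
```

```text
open 67.3 [ 0.4595 -0.0636  0.1528] 0.094 1.0 [-1.5  1.1  0.3]
clear 68.8 [ 0.4574 -0.0579  0.2721] 0.0936 0.0 [ 0.1 -0.2 -0.8]
 70.4 [0.6    0.1996 0.42  ] 0.0942 0.0 [ 0.4 -0.3 -0.5]
(510, 735, 3)
```

View pics/m6.png

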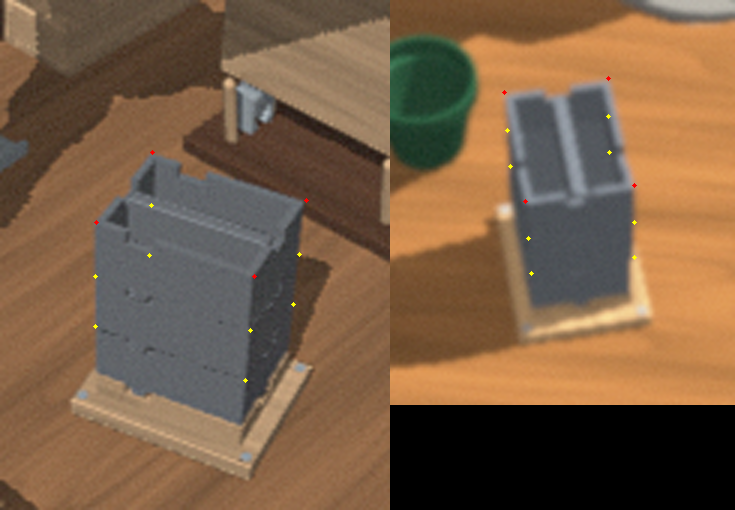

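The stack is flush: the seams are closed and the corners match the predicted home corners to about 1 px. The lid stands in the rack.

```bash
python3 -c "
from plant import *
pause(.5);print(job_done())"
```

```text
the job is handed in; nothing more can be done
None
```

The job is handed in at about 71 s: the lid stands upright in the rack and the three grey trays present are stacked on the stand, with the camera check showing them flush; no verdict was returned.

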